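# Read a charge wand in the Faraday cup

## Task

Measure the charged wand in the Faraday cup: lift the loose dust cap off the cup and set it, without dropping it, flat and knob up in the shallow round dish, then draw the wand out of its holster and lower it upright through the cup's guide hole, never letting it touch the cup, until the ring on its stem is level with the rim of the hole. Hold it there in your grip, centred in the hole, upright and still, for two seconds while the charge is read, and finish still holding it like that. Leave the other things on the bench where they are.

Things in the scene. Friction and masses are not known exactly. Their poses are not given: they have to be found in the camera images.
- cup: Faraday cup, fixed: upright aluminium can 100 mm across, 92 mm high to its flat cover, with a white collar (38 mm outside, 8 mm high) in the middle of the cover round the guide hole. On its +x side a grey readout box (64 x 70 mm, 46 mm high, green display on top) reaches 111 mm from the can's axis. Origin: centre of the can's underside, on the bench; z up
- cup_mouth (a point): centre of the guide hole at the collar's rim, 100 mm above the bench (under the cap at the start). The hole is round, 30 mm wide for 24 mm down from the rim; below it the inner pail is 53 mm wide, its floor 83 mm below the rim
- cap: loose black dust cap over the cup's collar (3 mm play), its skirt standing on the cover: round, 50 mm across, 15 mm high, hollow below (44 mm wide, 11 mm deep), with a solid round knob 22 mm across and 24 mm high on top; 39 mm high in all, about 60 g. Origin: centre of the skirt's lower edge; z up through the knob
- dish: shallow white round dish, fixed, 74 mm across, 12 mm high, wall 3 mm, inside 68 mm wide, its floor 4 mm thick. Origin: centre of its underside, on the bench; z up
- rest: wand holster, fixed: upright grey tube 32 mm across with a 22 mm bore, top edge 105 mm above the bench, on a dark round steel foot 80 mm across and 8 mm high. Origin: centre of the foot's underside, on the bench; z up
- wand: charge wand, loose, about 80 g, 180 mm long, hanging upright in the holster. Up from the tip: brass ball 14 mm across, brass stem 10 mm across to 95 mm, black ring 16 mm across (middle at 55 mm), white guard disc 32 mm across (95 to 100 mm), white round handle 20 mm across (100 to 180 mm, the grip). Origin: lowest point of the tip, 10 mm above the bench in the holster; z towards the handle
- wand_tip (a point): lowest point of the wand's ball tip (same as the wand's origin)
- wand_ring (a point): middle of the depth ring on the stem, on the stem's axis, 55 mm above the tip
- ring_cup: bystander: little white plastic cup 30 mm across, 18 mm high. Origin: centre of its underside
- tweezers: bystander: steel tweezers lying flat, about 115 mm long, 13 mm wide, 6 mm high. Origin: near the middle, on the bench; x towards the points
- jar: bystander: closed white plastic jar 50 mm across, 50 mm high. Origin: centre of its underside
- square_tube: bystander: upright aluminium square tube 40 x 40 mm, 60 mm high. Origin: centre of its lower end
- chip_tray: bystander: flat black chip tray 66 x 66 mm, 9 mm high. Origin: centre of its underside
- project_box: bystander: green plastic box 82 x 56 mm, 34 mm high, two brass sockets on its -x face. Origin: centre of its underside
- adapter: bystander: upright brass adapter, foot 36 mm across, 50 mm high. Origin: centre of its underside
Not all that is in view belongs to the job. Of the things like the wand, leave any that is green or turquoise; of the rest the smaller one is meant.

How it is judged:
By the outcome, as a careful person would: the job done as asked, in the order asked, and still so for the second after the job is handed in, while the arm keeps its last pose, push and grip.
It also fails if it takes over 70 s, if anything falls off the work surface, if the arm or the gripper's body presses on something with over 40 N, if the wrist force passes 120 N, or if a joint passes its speed limit or range.

## Robot

A 7-joint arm with a two-finger parallel gripper is mounted at the origin on the work surface. World frame = base frame: x ahead of the robot, y to its left, z up, the work surface at z = 0. Lengths are in m, angles in rad, forces in N, time in s.
With the tool pointing down it reaches from about 0.375 to 0.925 m from the base axis. Payload 3.1 kg.
Tool frame: the origin (TCP) lies where the fingers leave the gripper's body, on its centre line; the fingertips stand 73 mm ahead of it and the grasp point (between the pads) lies 54 mm ahead of it; z points along the fingers, y is the line along which they close (so a half turn about z gives the same grasp; the last joint's range is limited). The gripper opens to 85 mm and grips with 20 to 120 N. Pads are 22 mm wide; open, the fingers measure 114 mm over their backs; the gripper's body (76 mm by 85 mm) begins 54 mm behind the grasp point. The pads swing forward as they close: fully open they stand 13 mm farther back than shut.
Start: joints at [1.093, 0.383, 0.044, 1.598, -0.018, 1.161, -0.05], TCP at [0.241, -0.604, 0.304] pointing down, gripper open.
Joint ranges: [-2.61, 2.61], [-0.41, 2.15], [-1.48, 1.57], [0, 2.5], [-1.57, 4.71], [0.05, 1.97], [-2.85, 2.85]. Speed limits (rad/s): [2.79, 2.79, 3.14, 3.14, 3.14, 3.14, 3.14].

## Interface

Orientations are given as a unit quaternion [x, y, z, w].
In Python, from bench import robot, vision, job gives the robot as it stands. The module is installed in compiled form; this text tells all that it offers.
- The arm moves only by the tool servo_tool, never from a script. Its argument "rows" is text: rows parted by semicolons, each of 7 numbers parted by spaces: the finger opening in mm, from 0 to 85.4, then the shift along the tool's x, y, z in units of 30 mm (1.0 is 30 mm), then the turn, a rotation vector about the tool's x, y, z in rad. In form: fingers dx dy dz wx wy wz; .... A call has 1 to 8 rows; each row shifts and turns the commanded pose from where the row before left it, along the tool's axes as they then stand; what a row does not reach is not made up. A row lasts 1/12 s, in which the tool goes at most 41.7 mm and 7.16 degrees, less where a joint would pass 70% of its speed; a pose out of reach is approached as far as the arm can. A call is refused whole if a number of a shift passes 1 or a number of a turn 0.125, either way. A call with a gripper value outside its range is refused whole. The fingers move at their own pace and stop on an object; "grip_force" is the grip in N (left out, the last holds). Time passes only in rows, so rows that do not move let the fingers close. It gives the time, the measured TCP pose, the force, the opening and the grip force at its end, in the units of the state.
- robot.read_state(): the state, without advancing time (a new reading comes with each control period).
- vision.capture(name): name is "scene" or "top" or "wrist"; returns a dict with "img" (420x560x3 uint8, red, green, blue), "range_z" (420x560 float32, m along the optical axis (not along the pixel's ray), 0 where there is no reading), "fx", "fy", "cx", "cy" (pixels), "distortion" ([k1, k2, p1, p2, k3] as OpenCV has them; the pictures are not rectified), "R" (3x3) and "t" (3): a world point X has camera coordinates R X + t. Camera axes: x right, y down, z forward; pixel columns grow to the right and rows downward; lengths in m; the calibration is good to about 2 mm. A picture is of the moment at which its call begins.
- job.hand_in(): hands the job in; it is judged then, once.
The state is a dict: "clock": time; "joint_pos": joint angles; "joint_vel": joint speeds; "effort": joint torques, N m; "position": TCP position; "tool_rot": TCP orientation; "wrist_force": force on the tool from outside, world axes, zero at the start; "wrist_torque": the same for the moment, N m; "finger_gap": finger opening in m; "grip_force": force on a finger pad.
Only numpy, scipy, OpenCV 4.12 (cv2) and the standard library are available. Lean on these libraries where they do the work, as an engineer would, in place of code of your own. Each camera call takes 0.05 s, during which the arm holds its last target. There are 200 camera calls.

## Working session

There is one attempt and no reset: what is moved stays moved. The work goes in short steps, Python scripts to look and compute and a tool call to move; the robot and the scene stay as the last step left them, time stands still between calls to the robot, and variables do not carry over. Pictures are saved under pics/ and viewed, at most 10 in all, crops included, and the job is handed in when it is done.

Besides the shell and the picture viewer there is one more tool, called after "Request:" as name(argument=value, ...) on one line, values as JSON. servo_tool: Moves the arm, as the interface text tells. Its arguments: {"type":"object","properties":{"rows":{"type":"string"},"grip_force":{"type":"number"}},"required":["rows"]}

```bash
mkdir -p pics
cat > h.py <<'E'
import numpy as np, cv2
from bench import robot, vision, job
def cap(n):
    return vision.capture(n)
def pts(c,uv):
    K=np.array([[c['fx'],0,c['cx']],[0,c['fy'],c['cy']],[0,0,1]]);
    return cv2.undistortPoints(np.array(uv,float).reshape(-1,1,2),K,np.array(c['distortion'],float)).reshape(-1,2)
def plane(c,uv,z):
    n=pts(c,uv); R=np.array(c['R']);t=np.array(c['t'])
    d=np.c_[n,np.ones(len(n))]@R; o=-R.T@t
    s=(z-o[2])/d[:,2]; return o+d*s[:,None]
def cloud(c):
    v,u=np.mgrid[0:420,0:560]; n=pts(c,np.c_[u.ravel(),v.ravel()]); z=c['range_z'].ravel()
    P=(np.c_[n,np.ones(len(n))]*z[:,None]-np.array(c['t']))@np.array(c['R']); P[z==0]=np.nan
    return P.reshape(420,560,3)
def save(c,n,crop=None,s=1):
    i=c['img'][:,:,::-1]
    if crop: i=i[crop[1]:crop[3],crop[0]:crop[2]]
    cv2.imwrite('pics/'+n,cv2.resize(i,None,fx=s,fy=s,interpolation=cv2.INTER_CUBIC))
E
python3 - <<'E'
from h import *
import pickle
a=cap('scene');b=cap('top');pickle.dump((a,b),open('cams.pkl','wb'))
save(a,'s.png');save(b,'t.png')
s=robot.read_state();print(s)
for c in(a,b):print(-np.array(c['R']).T@c['t'],c['fx'])
E
```

```text
{'clock': 0.1, 'joint_pos': array([ 1.09320877,  0.38375772,  0.04384736,  1.5994487 , -0.01790853,
        1.16120581, -0.04988572]), 'joint_vel': array([ 0.000385  , -0.00212351, -0.00024252, -0.0036752 ,  0.0003885 ,
       -0.00250756, -0.00092385]), 'effort': array([ 3.11315605e-03, -4.34731293e+01,  1.02941405e+00, -2.50453538e+01,
        1.08431041e-02,  5.40373308e-03,  1.25479130e-05]), 'position': array([ 0.24071413, -0.60303541,  0.30259513]), 'tool_rot': array([ 9.82015991e-01,  1.88793856e-01, -2.89474957e-04, -1.17845378e-03]), 'wrist_force': array([-0.19012475, -0.46012341,  0.01157598]), 'wrist_torque': array([ 0.00757165, -0.03829309,  0.03878763]), 'grip_force': 0.0, 'finger_gap': 0.08539470575125509}
[ 1.17320248 -0.65315285  0.6582858 ] 386.656305677743
[ 0.41864961 -0.08607403  1.11577262] 447.2846158323283
```

View pics/s.png

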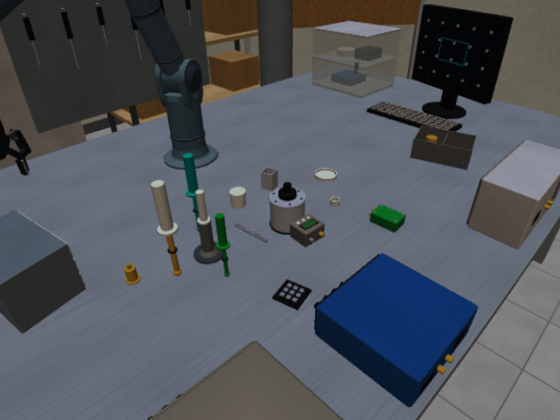

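View pics/t.png

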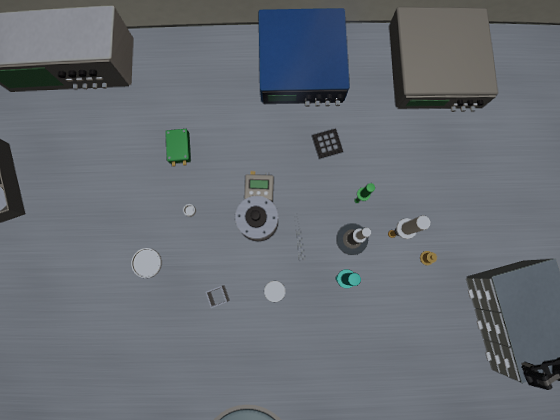

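The scene view shows four wand-like things: a turquoise one (191,180), a green one (222,235), a large white one (163,210) and a smaller white one in the grey holster (203,210). In the top view they are at (348,280), (366,190), (415,225) and (360,234). Green and turquoise are ruled out, and the smaller white one stands in the holster, so it is the wand meant. The cap on the cup is at top (257,216) and the dish at (146,263).

Run:
```python
from h import *
import pickle
a,b=pickle.load(open('cams.pkl','rb'))
save(a,'wands.png',(120,140,260,290),4)
for nm,c,boxes in(('top',b,dict(cap=(235,190,280,242),dish=(128,244,166,282),wand=(335,222,374,256),big=(385,210,432,242),green=(352,180,378,206),turq=(333,265,365,292),sq=(204,282,232,310),jar=(260,278,290,306),ring=(180,200,198,218))),('scene',a,dict(cap=(276,180,300,200),dish=(312,166,340,184),wand=(192,186,214,228),big=(150,178,180,240),green=(214,210,232,280)))):
    P=cloud(c)
    for k,(x0,y0,x1,y1) in boxes.items():
        p=P[y0:y1,x0:x1].reshape(-1,3); p=p[~np.isnan(p[:,0])]
        zt=np.percentile(p[:,2],99)if k not in('dish',) else 0.012
        z=p[:,2]; zm=z.max()
        q=p[abs(z-zt)<.005]; q=q[q[:,2]>.007] if k=='dish' else q
        mm=(q.min(0)+q.max(0))/2
        print(nm,k,'zmax%.3f zt%.3f n%d'%(zm,zt,len(q)),'mid',mm.round(4),'mean',q.mean(0).round(4),'ext',np.ptp(q,axis=0).round(3))
# bright/dark contours, top view, ray on planes
i=b['img'];g=cv2.cvtColor(i,cv2.COLOR_RGB2GRAY);hsv=cv2.cvtColor(i,cv2.COLOR_RGB2HSV)
def blob(box,m,z,n):
    x0,y0,x1,y1=box; cs,_=cv2.findContours(m[y0:y1,x0:x1].astype('uint8'),0,1); k=max(cs,key=cv2.contourArea)
    (u,v),r=cv2.minEnclosingCircle(k); e=cv2.fitEllipse(k); print(n,'uv',(e[0][0]+x0,e[0][1]+y0),'r',r,e[1],plane(b,[(e[0][0]+x0,e[0][1]+y0)],z).round(4))
blob((128,244,166,282),g>150,.012,'dish')
blob((355,222,374,244),g>165,.19,'wandtop')
blob((230,190,285,246),(g>110)|((g<60)),.092,'can')
blob((240,200,274,232),g<70,.107,'cap')
```

```text
top cap zmax0.135 zt0.132 n75 mid [ 0.5516 -0.0364  0.1316] mean [ 0.5516 -0.0365  0.1314] ext [0.02  0.02  0.007]
top dish zmax0.016 zt0.012 n190 mid [0.455  0.2414 0.0116] mean [0.4546 0.2418 0.0107] ext [0.072 0.074 0.009]
top wand zmax0.195 zt0.192 n71 mid [ 0.5019 -0.271   0.1911] mean [ 0.5017 -0.2707  0.1903] ext [0.019 0.017 0.008]
top big zmax0.263 zt0.261 n161 mid [ 0.5111 -0.3694  0.2597] mean [ 0.5111 -0.3694  0.2593] ext [0.028 0.027 0.007]
top green zmax0.185 zt0.183 n60 mid [ 0.598  -0.2869  0.1815] mean [ 0.5979 -0.2866  0.1809] ext [0.018 0.018 0.007]
top turq zmax0.239 zt0.238 n126 mid [ 0.4053 -0.2332  0.2362] mean [ 0.4052 -0.2331  0.2361] ext [0.023 0.024 0.006]
top sq zmax0.064 zt0.063 n74 mid [0.3709 0.0603 0.0609] mean [0.3694 0.0586 0.0608] ext [0.048 0.047 0.006]
top jar zmax0.056 zt0.054 n276 mid [ 0.38   -0.0747  0.0523] mean [ 0.3798 -0.0741  0.0509] ext [0.047 0.047 0.007]
top ring zmax0.023 zt0.022 n39 mid [0.5834 0.1329 0.0198] mean [0.5832 0.133  0.0193] ext [0.028 0.028 0.006]
scene cap zmax0.131 zt0.130 n37 mid [ 0.5521 -0.0408  0.1286] mean [ 0.552
[... 340 characters left out ...]
[ 0.5142 -0.3735  0.258 ] ext [0.027 0.027 0.006]
scene green zmax0.181 zt0.179 n51 mid [ 0.5984 -0.2907  0.1777] mean [ 0.5999 -0.291   0.1784] ext [0.019 0.018 0.007]
dish uv (146.4733428955078, 262.4021644592285) r 14.916534423828125 (25.3420467376709, 28.350988388061523) [[0.4551 0.2386 0.012 ]]
wandtop uv (366.27562713623047, 232.0) r 3.846646308898926 (6.503759860992432, 7.519383430480957) [[ 0.5007 -0.2714  0.19  ]]
can uv (256.80669593811035, 218.34293174743652) r 38.539039611816406 (62.94464111328125, 63.996917724609375) [[ 0.5477 -0.0395  0.092 ]]
cap uv (255.6016664505005, 216.45658493041992) r 10.664937019348145 (20.214824676513672, 20.594257354736328) [[ 0.5502 -0.0375  0.107 ]]
```

View pics/wands.png

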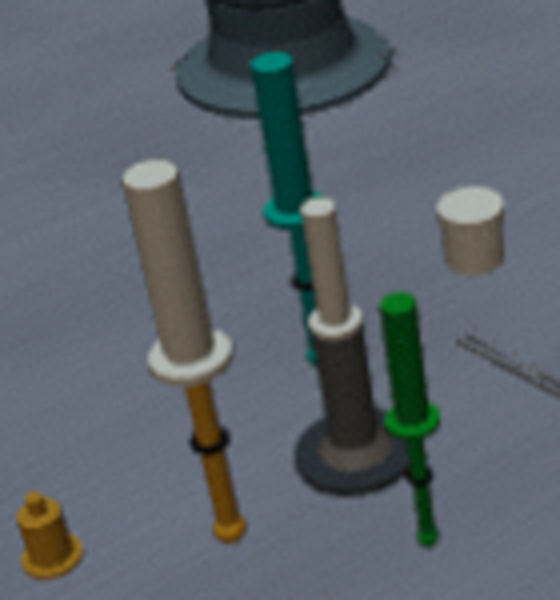

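Crop confirmed: the smaller white-handled wand at scene (203,210) stands in the grey holster with its guard disc on the tube's top; the larger white one (163,210) stands outside it. Heights agree with the text (cap top about 131 mm, wand top about 190 mm, dish about 12 mm). I'll go up first, turning the yaw to 0 on the way.

Request:
servo_tool(rows="60 0 0 -1 0 0 0.095; 60 0 0 -1 0 0 0.095; 60 0 0 -1 0 0 0.095; 60 0 0 -1 0 0 0.095; 60 0 0 0 0 0 0")

```text
clock: 0.52
position: [0.2418, -0.6058, 0.4317]
tool_rot: [1.0, -0.002, 0.003, 0.006]
wrist_force: [0.3, -1.2, 1.8]
finger_gap: 0.0604
grip_force: 0.0
```

```bash
cat >> h.py <<'E'
from scipy.spatial.transform import Rotation as Ro
def st(target=None,yaw=0.0):
    s=robot.read_state(); R=Ro.from_quat(s['tool_rot']); p=np.array(s['position'])
    print('clk %.2f'%s['clock'],'p',p.round(4),'zaxis',R.as_matrix()[:,2].round(4),'xaxis',R.as_matrix()[:,0].round(4),'F',np.round(s['wrist_force'],2),'gap %.4f grip %.1f'%(s['finger_gap'],s['grip_force']))
    Rt=Ro.from_euler('z',yaw)*Ro.from_quat([1,0,0,0])
    print('turn',(R.inv()*Rt).as_rotvec().round(4))
    if target is not None: print('shift units',(R.inv().apply(np.array(target)-p)/0.03).round(3))
    return s
E
python3 -c "
from h import *
st([.551,-.038,.42])"
```

```text
clk 0.52 p [ 0.2418 -0.6058  0.4317] zaxis [ 0.0054 -0.0114 -0.9999] xaxis [ 1.     -0.0031  0.0054] F [ 0.28 -1.19  1.83] gap 0.0604 grip 0.0
turn [ 0.0114 -0.0054 -0.0031]
shift units [ 10.246 -18.963   0.23 ]
```

Request:
servo_tool(rows="60 0.5 -0.95 0 0 0 0; 60 0.55 -1 0 0 0 0; 60 0.55 -1 0 0 0 0; 60 0.55 -1 0 0 0 0; 60 0.55 -1 0 0 0 0; 60 0.55 -1 0 0 0 0; 60 0.55 -1 0 0 0 0; 60 0.55 -1 0 0 0 0")

```text
clock: 1.18
position: [0.3718, -0.3634, 0.4232]
tool_rot: [1.0, 0.0, -0.0, -0.0]
wrist_force: [0.2, -0.3, -0.7]
finger_gap: 0.0603
grip_force: 0.0
```

Request:
servo_tool(rows="60 0.55 -1 0 0 0 0; 60 0.55 -1 0 0 0 0; 60 0.55 -1 0 0 0 0; 60 0.55 -1 0 0 0 0; 60 0.55 -1 0 0 0 0; 60 0.55 -1 0 0 0 0; 60 0.55 -1 0 0 0 0; 60 0 0 0 0 0 0")

```text
clock: 1.85
position: [0.4901, -0.146, 0.4235]
tool_rot: [1.0, 0.007, 0.001, -0.002]
wrist_force: [-0.3, 0.5, 0.4]
finger_gap: 0.0597
grip_force: 0.0
```

```bash
python3 -c "
from h import *
st([.551,-.038,.36])"
```

```text
clk 1.85 p [ 0.4901 -0.146   0.4235] zaxis [ 0.0016  0.0049 -1.    ] xaxis [0.9999 0.0141 0.0016] F [-0.28  0.52  0.44] gap 0.0597 grip 0.0
turn [-0.0049 -0.0016  0.0141]
shift units [ 2.078 -3.562  2.137]
```

Request:
servo_tool(rows="60 0.5 -0.9 0.5 0 0 0; 60 0.5 -0.9 0.5 0 0 0; 60 0.5 -0.9 0.5 0 0 0; 60 0.5 -0.8 0.5 0 0 0; 60 0 0 0 0 0 0; 60 0 0 0 0 0 0; 60 0 0 0 0 0 0")

```text
clock: 2.43
position: [0.5467, -0.0511, 0.3634]
tool_rot: [1.0, -0.0, -0.001, 0.0]
wrist_force: [-0.3, 0.1, 0.4]
finger_gap: 0.0601
grip_force: 0.0
```

```bash
python3 -c "
from h import *
st([.551,-.038,.36])
c=cap('wrist');save(c,'w1.png');P=cloud(c);z=P[:,:,2]
print(-np.array(c['R']).T@c['t'],np.array(c['R']).round(2),c['fx'])
m=(z>.125)&(z<.14)&(np.hypot(P[:,:,0]-.551,P[:,:,1]+.038)<.03)
v,u=np.nonzero(m);print('knob',len(u),u.mean(),v.mean(),P[m].mean(0),(P[m].min(0)+P[m].max(0))/2)
"
```

```text
clk 2.43 p [ 0.5467 -0.0511  0.3634] zaxis [-1.2e-03 -7.0e-04 -1.0e+00] xaxis [ 1.0e+00 -3.0e-04 -1.2e-03] F [-0.31  0.12  0.43] gap 0.0601 grip 0.0
turn [ 0.0007  0.0012 -0.0003]
shift units [ 0.142 -0.436  0.113]
[ 0.62078259 -0.05060958  0.43444954] [[ 0.   -1.    0.  ]
 [-0.96  0.    0.29]
 [-0.29 -0.   -0.96]] 296.6139009903485
knob 344 266.96802325581393 192.11918604651163 [ 0.55325781 -0.03651742  0.13179065] [ 0.55279679 -0.03642753  0.12981804]
```

View pics/w1.png

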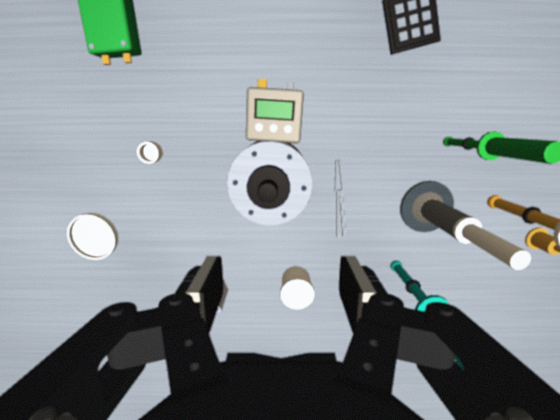

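Wrist view: cap at (268,188) centred on the cup, dish at (92,237), holster and wand at (427,206)–(520,258). Descending over the knob.

Request:
servo_tool(rows="60 0.18 -0.47 1 0 0 0; 60 0 0 1 0 0 0; 60 0 0 1 0 0 0; 60 0 0 1 0 0 0; 60 0 0 1 0 0 0; 60 0 0 0.4 0 0 0; 60 0 0 0 0 0 0; 60 0 0 0 0 0 0")

```text
clock: 3.15
position: [0.5527, -0.0373, 0.2025]
tool_rot: [1.0, -0.001, 0.0, 0.0]
wrist_force: [0.6, 0.4, 0.5]
finger_gap: 0.0597
grip_force: 0.0
```

```bash
python3 -c "
from h import *
st([.552,-.037,.186])
c=cap('wrist');P=cloud(c);save(c,'w2.png')
z=P[:,:,2]
m=(z>.125)&(z<.14)&(np.hypot(P[:,:,0]-.551,P[:,:,1]+.038)<.03)
print('knob',m.sum(),P[m].mean(0))
"
```

```text
clk 3.15 p [ 0.5527 -0.0373  0.2025] zaxis [ 3.e-04 -4.e-04 -1.e+00] xaxis [ 1.e+00 -2.e-03  3.e-04] F [0.63 0.43 0.51] gap 0.0597 grip 0.0
turn [ 0.0004 -0.0003 -0.002 ]
shift units [-0.025 -0.012  0.551]
knob 1303 [ 0.55442747 -0.03749333  0.13163528]
```

View pics/w2.png

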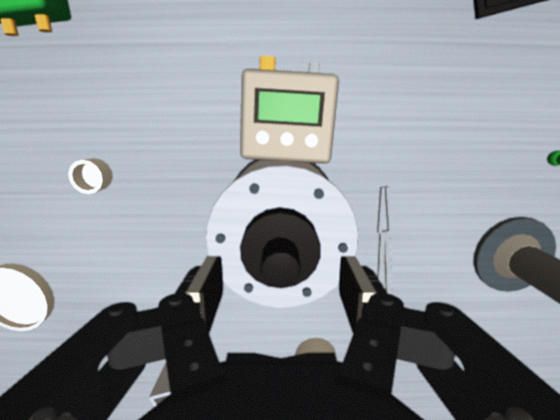

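The knob at (280,262) lies centred between the fingers, and the skirt is at (280,245). Descend and close gently.

Request:
servo_tool(rows="60 0.03 0 0.5 0 0 0; 60 0 0 0 0 0 0; 30 0 0 0 0 0 0; 26 0 0 0 0 0 0; 15 0 0 0 0 0 0; 15 0 0 0 0 0 0; 15 0 0 0 0 0 0; 15 0 0 0 0 0 0", grip_force=30)

```text
clock: 3.87
position: [0.5543, -0.0361, 0.1885]
tool_rot: [1.0, -0.0, 0.001, 0.0]
wrist_force: [-1.2, -0.0, 5.4]
finger_gap: 0.0206
grip_force: 29.4
```

```bash
python3 -c "
from h import *
st()"
```

```text
clk 3.87 p [ 0.5543 -0.0361  0.1885] zaxis [ 2.2e-03 -4.0e-04 -1.0e+00] xaxis [ 1.0e+00 -2.0e-04  2.2e-03] F [-1.19 -0.04  5.44] gap 0.0206 grip 29.4
turn [ 0.0004 -0.0022 -0.0002]
```

Request:
servo_tool(rows="15 0 0 -0.2 0 0 0; 15 0 0 -0.4 0 0 0; 15 0 0 -0.4 0 0 0; 15 0 0 -0.5 0 0 0; 15 0 0 -0.5 0 0 0; 15 0 0 -0.5 0 0 0; 15 0 0 0 0 0 0; 15 0 0 0 0 0 0")

```text
clock: 4.53
position: [0.5542, -0.036, 0.2636]
tool_rot: [1.0, -0.0, 0.002, 0.0]
wrist_force: [-0.6, 0.3, -0.7]
finger_gap: 0.0206
grip_force: 29.4
```

```bash
python3 -c "
from h import *
s=st([.455,.239,.25])
c=cap('wrist');save(c,'w3.png')
c=cap('scene');P=cloud(c);z=P[:,:,2]
m=(abs(P[:,:,0]-.554)<.035)&(abs(P[:,:,1]+.037)<.035)&(z>.105)&(z<.2)&(c['img'].sum(2)<140)
print('cap z',m.sum(),np.percentile(z[m],[1,5,25,50,75,95,99]).round(3))
c=cap('top');save(c,'t2.png')
"
```

```text
clk 4.53 p [ 0.5542 -0.036   0.2636] zaxis [ 3.5e-03 -3.0e-04 -1.0e+00] xaxis [ 1.0e+00 -2.0e-04  3.5e-03] F [-0.62  0.34 -0.73] gap 0.0206 grip 29.4
turn [ 0.0003 -0.0035 -0.0002]
shift units [-3.311 -9.167  0.438]
cap z 218 [0.167 0.169 0.176 0.18  0.181 0.197 0.199]
```

View pics/w3.png

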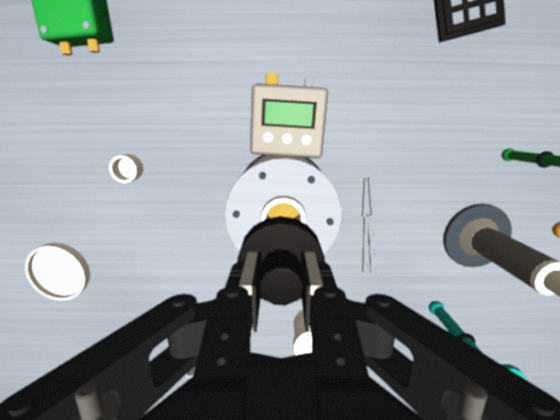

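Cap held level below the fingers at (282,260); collar and hole uncovered at (283,212), dish at (57,271). Moving to above the dish.

Request:
servo_tool(rows="15 -0.2 -0.5 0 0 0 0; 15 -0.33 -0.9 0 0 0 0; 15 -0.33 -0.9 0 0 0 0; 15 -0.33 -0.9 0 0 0 0; 15 -0.33 -0.9 0 0 0 0; 15 -0.33 -0.9 0 0 0 0; 15 -0.33 -0.9 0 0 0 0; 15 -0.33 -0.9 0 0 0 0")

```text
clock: 5.35
position: [0.4768, 0.1688, 0.2607]
tool_rot: [1.0, -0.0, -0.001, 0.0]
wrist_force: [0.7, 1.2, -0.6]
finger_gap: 0.0206
grip_force: 29.4
```

Request:
servo_tool(rows="15 -0.33 -0.9 0 0 0 0; 15 -0.33 -0.9 0 0 0 0; 15 -0.1 -0.3 0 0 0 0; 15 0 0 0 0 0 0; 15 0 0 0 0 0 0; 15 0 0 0 0 0 0")

```text
clock: 5.85
position: [0.456, 0.2287, 0.2612]
tool_rot: [1.0, -0.001, -0.0, 0.001]
wrist_force: [1.3, -0.9, -1.0]
finger_gap: 0.0207
grip_force: 29.4
```

```bash
python3 -c "
from h import *
st([.455,.239,.12])
c=cap('wrist');P=cloud(c);z=P[:,:,2]
near=np.hypot(P[:,:,0]-.455,P[:,:,1]-.239)<.05
m=near&(z>.007)&(z<.018); q=P[m]; print('dish rim',m.sum(),q.min(0),q.max(0)); 
A=np.c_[q[:,:2],np.ones(len(q))];s=np.linalg.lstsq(A,(q[:,:2]**2).sum(1),rcond=None)[0];print('circ',s[:2]/2,np.sqrt(s[2]+(s[:2]**2).sum()/4))
# hole from several views: collar top (white) in top & wrist
for n in('top','scene','wrist'):
  c=cap(n);P=cloud(c);z=P[:,:,2];g=c['img'].min(2)
  m=(np.hypot(P[:,:,0]-.553,P[:,:,1]+.037)<.026)&(z>.0965)&(z<.106); q=P[m]
  if len(q)>5: print(n,'collar',len(q),q.mean(0).round(4),((q.min(0)+q.max(0))/2).round(4),np.ptp(q,axis=0).round(3))
"
```

```text
clk 5.85 p [0.456  0.2287 0.2612] zaxis [-9.0e-04 -1.7e-03 -1.0e+00] xaxis [ 1.0e+00 -2.8e-03 -9.0e-04] F [ 1.3  -0.88 -1.04] gap 0.0207 grip 29.4
turn [ 0.0017  0.0009 -0.0028]
shift units [-0.029 -0.35   4.705]
dish rim 560 [0.42309209 0.20515627 0.0070059 ] [0.49266497 0.27842185 0.01531626]
circ [0.45663174 0.2418259 ] 0.034534705382508434
top collar 79 [ 0.5528 -0.0374  0.1001] [ 0.5524 -0.037   0.1006] [0.037 0.035 0.008]
scene collar 47 [ 0.5527 -0.041   0.0984] [ 0.5516 -0.0401  0.0986] [0.038 0.039 0.004]
```

Request:
servo_tool(rows="15 0.03 -0.4 0.5 0 0 0; 15 0 0 0.9 0 0 0; 15 0 0 0.9 0 0 0; 15 0 0 0.9 0 0 0; 15 0 0 0.9 0 0 0; 15 0 0 0.6 0 0 0; 15 0 0 0 0 0 0; 15 0 0 0 0 0 0")

```text
clock: 6.72
position: [0.456, 0.2419, 0.1201]
tool_rot: [1.0, -0.001, -0.001, 0.001]
wrist_force: [0.4, 0.4, 0.3]
finger_gap: 0.0205
grip_force: 29.5
```

```bash
python3 -c "
from h import *
st([.457,.241,.1005])"
```

```text
clk 6.72 p [0.456  0.2419 0.1201] zaxis [-0.0023 -0.0012 -1.    ] xaxis [ 1.     -0.0013 -0.0023] F [0.39 0.38 0.27] gap 0.0205 grip 29.5
turn [ 0.0012  0.0023 -0.0013]
shift units [0.036 0.029 0.653]
```

Request:
servo_tool(rows="15 0 0 0.2 0 0 0; 15 0 0 0.2 0 0 0; 15 0 0 0.15 0 0 0; 15 0 0 0 0 0 0; 15 0 0 0.05 0 0 0; 15 0 0 0 0 0 0")

```text
clock: 7.22
position: [0.4563, 0.243, 0.103]
tool_rot: [1.0, -0.0, 0.0, -0.0]
wrist_force: [-0.6, -0.3, -0.9]
finger_gap: 0.0203
grip_force: 29.5
```

```bash
python3 -c "
from h import *
st([.457,.241,.1005])"
```

```text
clk 7.22 p [0.4563 0.243  0.103 ] zaxis [ 4.e-04  1.e-04 -1.e+00] xaxis [ 1.e+00 -1.e-04  4.e-04] F [-0.58 -0.34 -0.92] gap 0.0203 grip 29.5
turn [-0.0001 -0.0004 -0.0001]
shift units [0.022 0.065 0.085]
```

Request:
servo_tool(rows="15 0 0.03 0.05 0 0 0; 15 0 0 0.04 0 0 0; 15 0 0 0 0 0 0; 15 0 0 0 0 0 0")

```text
clock: 7.55
position: [0.4564, 0.242, 0.1005]
tool_rot: [1.0, -0.0, 0.0, 0.0]
wrist_force: [-0.5, -0.8, 1.4]
finger_gap: 0.0201
grip_force: 29.7
```

Request:
servo_tool(rows="15 0 0 0.04 0 0 0; 15 0 0 0 0 0 0; 15 0 0 0 0 0 0")

```text
clock: 7.8
position: [0.4564, 0.2421, 0.1004]
tool_rot: [1.0, -0.0, 0.0, 0.001]
wrist_force: [-2.7, -2.8, 10.5]
finger_gap: 0.0206
grip_force: 30.5
```

Contact with the dish floor (10 N at the expected height). Ease off, open, and rise.

Request:
servo_tool(rows="15 0 0 -0.03 0 0 0; 24 0 0 0 0 0 0; 30 0 0 0 0 0 0; 45 0 0 0 0 0 0; 55 0 0 0 0 0 0; 60 0 0 0 0 0 0; 60 0 0 -0.2 0 0 0; 60 0 0 -0.8 0 0 0")

```text
clock: 8.47
position: [0.4537, 0.2404, 0.1272]
tool_rot: [1.0, -0.0, -0.004, 0.002]
wrist_force: [0.2, -0.2, -0.6]
finger_gap: 0.06
grip_force: 0.0
```

Request:
servo_tool(rows="60 0 0 -1 0 0 0; 60 0 0 -1 0 0 0; 60 0 0 -1 0 0 0; 60 0 0 -1 0 0 0; 60 0 0 -1 0 0 0; 60 0 0 -1 0 0 0; 60 0 0 -1 0 0 0; 60 0 0 -1 0 0 0")

```text
clock: 9.13
position: [0.4556, 0.242, 0.3718]
tool_rot: [1.0, 0.0, 0.0, 0.0]
wrist_force: [0.9, 0.1, -0.1]
finger_gap: 0.0598
grip_force: 0.0
```

```bash
python3 -c "
from h import *
st([.505,-.271,.36])
for n in('top','wrist'):
  c=cap(n);P=cloud(c);z=P[:,:,2]
  near=np.hypot(P[:,:,0]-.456,P[:,:,1]-.241)<.04
  for lo,hi in((.014,.03),(.035,.055)):
    q=P[near&(z>lo)&(z<hi)]
    if len(q): print(n,len(q),q.mean(0).round(4),((q.min(0)+q.max(0))/2).round(4),np.ptp(q,axis=0).round(3),'z',np.percentile(q[:,2],[10,50,90]).round(4))
    if len(q)>60:
      k=q[abs(q[:,2]-np.median(q[:,2]))<.004]; print('slope',np.linalg.lstsq(np.c_[k[:,:2],np.ones(len(k))],k[:,2],rcond=None)[0][:2].round(3))
"
```

```text
clk 9.13 p [0.4556 0.242  0.3718] zaxis [ 5.e-04 -1.e-04 -1.e+00] xaxis [1.e+00 5.e-04 5.e-04] F [ 0.91  0.1  -0.09] gap 0.0598 grip 0.0
turn [ 0.0001 -0.0005  0.0005]
shift units [ 1.638 17.102  0.394]
top 263 [0.4532 0.2395 0.019 ] [0.4548 0.2378 0.0212] [0.071 0.057 0.014] z [0.0159 0.0191 0.0217]
slope [ 0.008 -0.004]
top 72 [0.453  0.2399 0.0426] [0.4529 0.2403 0.0434] [0.019 0.022 0.016] z [0.0379 0.0431 0.0462]
slope [0.006 0.021]
wrist 739 [0.4562 0.2428 0.02  ] [0.4559 0.2412 0.0219] [0.072 0.071 0.016] z [0.0187 0.0202 0.0214]
slope [-0.001 -0.003]
wrist 195 [0.4553 0.2428 0.0438] [0.455  0.2427 0.0407] [0.021 0.02  0.011] z [0.0427 0.044  0.0451]
slope [-0.029 -0.003]
```

Cap lies flat in the dish (skirt top 20 mm, knob top 44 mm, no slope). Travelling to above the wand.

Request:
servo_tool(rows="60 0.1 1 -0.1 0 0 0; 60 0.1 1 -0.1 0 0 0; 60 0.1 1 -0.1 0 0 0; 60 0.1 1 -0.1 0 0 0; 60 0.1 1 -0.1 0 0 0; 60 0.1 1 -0.1 0 0 0; 60 0.1 1 -0.1 0 0 0; 60 0.1 1 -0.1 0 0 0")

```text
clock: 9.9
position: [0.4795, 0.0006, 0.3935]
tool_rot: [1.0, 0.0, -0.0, 0.0]
wrist_force: [0.3, -0.5, 1.1]
finger_gap: 0.0599
grip_force: 0.0
```

Request:
servo_tool(rows="60 0.1 1 0 0 0 0; 60 0.1 1 0 0 0 0; 60 0.1 1 0 0 0 0; 60 0.1 1 0 0 0 0; 60 0.1 1 0 0 0 0; 60 0.1 1 0 0 0 0; 60 0.1 1 0 0 0 0; 60 0.1 1 0 0 0 0")

```text
clock: 10.57
position: [0.5037, -0.2391, 0.3931]
tool_rot: [1.0, 0.0, -0.001, -0.0]
wrist_force: [0.4, 0.3, 0.1]
finger_gap: 0.06
grip_force: 0.0
```

Request:
servo_tool(rows="60 0 1 0 0 0 0; 60 0 0 0 0 0 0; 60 0 0 0 0 0 0; 60 0 0 0 0 0 0")

```text
clock: 10.9
position: [0.504, -0.2672, 0.3931]
tool_rot: [1.0, 0.0, -0.001, -0.001]
wrist_force: [0.0, -0.3, -0.8]
finger_gap: 0.06
grip_force: 0.0
```

```bash
cat > wand.py <<'E'
from h import *
import sys
st([.503,-.271,.25])
c=cap('wrist');save(c,sys.argv[1]);P=cloud(c);z=P[:,:,2]
near=np.hypot(P[:,:,0]-.502,P[:,:,1]+.271)<.04
q=P[near&(z>.184)&(z<.205)];print('top',len(q),q.mean(0).round(4),((q.min(0)+q.max(0))/2).round(4),np.ptp(q,axis=0).round(3))
q=P[near&(z>.105)&(z<.117)];print('guard',len(q),q.mean(0).round(4),((q.min(0)+q.max(0))/2).round(4),np.ptp(q,axis=0).round(3))
q=P[np.hypot(P[:,:,0]-.553,P[:,:,1]+.037)<.026];q=q[(q[:,2]>.0965)&(q[:,2]<.106)]
if len(q)>5: print('collar',len(q),q.mean(0).round(4),((q.min(0)+q.max(0))/2).round(4),np.ptp(q,axis=0).round(3))
E
python3 wand.py w4.png
```

```text
clk 10.90 p [ 0.504  -0.2672  0.3931] zaxis [-0.0011  0.0017 -1.    ] xaxis [ 1.0e+00  2.0e-04 -1.1e-03] F [ 0.02 -0.26 -0.85] gap 0.0600 grip 0.0
turn [-0.0017  0.0011  0.0002]
shift units [-0.029  0.134  4.769]
top 338 [ 0.5036 -0.2709  0.1908] [ 0.5029 -0.2711  0.1888] [0.019 0.018 0.009]
guard 244 [ 0.5084 -0.2703  0.111 ] [ 0.5051 -0.271   0.1109] [0.026 0.031 0.012]
collar 383 [ 0.5536 -0.0384  0.1002] [ 0.5533 -0.0384  0.1001] [0.037 0.038 0.007]
```

View pics/w4.png

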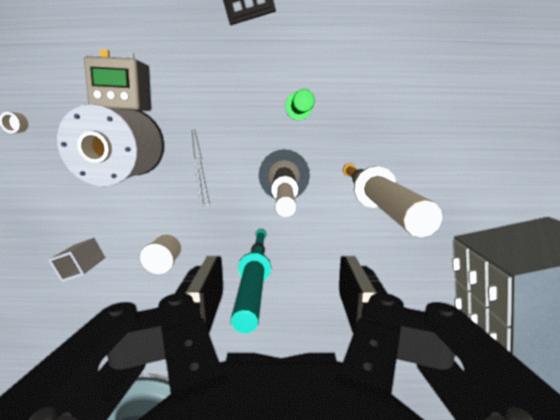

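Wrist view: the small white wand's handle top is at (286,206), guard at (284,185), in the dark holster foot (285,173). The big white one (420,215), green (302,100) and turquoise (245,320) leave clearance. Descending.

Request:
servo_tool(rows="50 -0.03 0.13 0.9 0 0 0; 50 0 0 0.9 0 0 0; 50 0 0 0.9 0 0 0; 50 0 0 0.9 0 0 0; 50 0 0 0.6 0 0 0; 50 0 0 0.3 0 0 0; 50 0 0 0 0 0 0; 50 0 0 0 0 0 0")

```text
clock: 11.62
position: [0.5038, -0.2709, 0.2593]
tool_rot: [1.0, 0.001, 0.0, -0.0]
wrist_force: [0.6, -0.3, 1.2]
finger_gap: 0.05
grip_force: 0.0
```

```bash
python3 wand.py w5.png
```

```text
clk 11.62 p [ 0.5038 -0.2709  0.2593] zaxis [ 4.e-04  3.e-04 -1.e+00] xaxis [1.0e+00 1.7e-03 4.0e-04] F [ 0.62 -0.31  1.2 ] gap 0.0500 grip 0.0
turn [-0.0003 -0.0004  0.0017]
shift units [-0.026  0.004  0.31 ]
top 1871 [ 0.5069 -0.2708  0.1941] [ 0.5055 -0.2707  0.1945] [0.024 0.076 0.021]
guard 601 [ 0.509  -0.2708  0.1112] [ 0.5056 -0.271   0.1109] [0.026 0.031 0.012]
collar 341 [ 0.5513 -0.0533  0.0998] [ 0.5511 -0.0499  0.0997] [0.032 0.017 0.006]
```

View pics/w5.png

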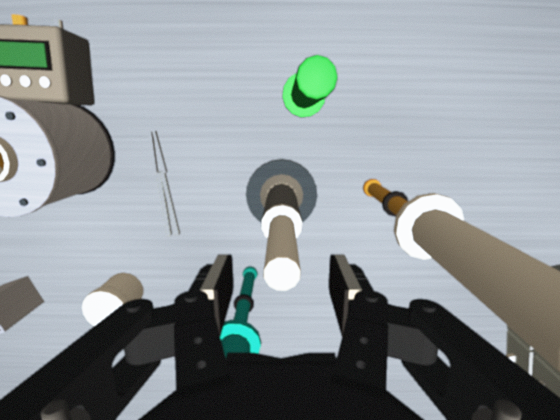

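The handle top (282,272) is centred between the fingers. Go down and close.

Request:
servo_tool(rows="50 0 0 0.7 0 0 0; 50 0 0 0.6 0 0 0; 50 0 0 0.4 0 0 0; 50 0 0 0 0 0 0; 30 0 0 0 0 0 0; 22 0 0 0 0 0 0; 12 0 0 0 0 0 0; 12 0 0 0 0 0 0", grip_force=50)

```text
clock: 12.33
position: [0.5043, -0.2724, 0.2096]
tool_rot: [1.0, -0.0, 0.001, 0.001]
wrist_force: [-0.2, -0.2, 2.5]
finger_gap: 0.0187
grip_force: 48.7
```

Request:
servo_tool(rows="12 0 0 0 0 0 0; 12 0 0 0 0 0 0; 12 0 0 0 0 0 0")

```text
clock: 12.58
position: [0.5043, -0.2723, 0.2095]
tool_rot: [1.0, -0.0, 0.001, 0.001]
wrist_force: [-0.2, -0.2, 5.3]
finger_gap: 0.0191
grip_force: 48.9
```

```bash
python3 -c "
from h import *
st()"
```

```text
clk 12.58 p [ 0.5043 -0.2723  0.2095] zaxis [ 0.0028 -0.0013 -1.    ] xaxis [ 1.0e+00 -1.0e-04  2.8e-03] F [-0.22 -0.17  5.3 ] gap 0.0191 grip 48.9
turn [ 0.0013 -0.0028 -0.0001]
```

Request:
servo_tool(rows="12 0 0 -0.3 0 0 0; 12 0 0 -0.6 0 0 0; 12 0 0 -0.8 0 0 0; 12 0 0 -0.8 0 0 0; 12 0 0 -0.8 0 0 0; 12 0 0 -0.8 0 0 0; 12 0 0 -0.7 0 0 0; 12 0 0 0 0 0 0")

```text
clock: 13.25
position: [0.5051, -0.2728, 0.3574]
tool_rot: [1.0, -0.0, 0.004, 0.002]
wrist_force: [0.7, -1.3, 0.3]
finger_gap: 0.0186
grip_force: 48.9
```

```bash
python3 -c "
from h import *
st([.553,-.0378,.35])
c=cap('scene');P=cloud(c);z=P[:,:,2]
m=(np.hypot(P[:,:,0]-.504,P[:,:,1]+.275)<.03)&(z>.11)&(z<.26); q=P[m]
for lo in np.arange(.12,.26,.01):
  k=q[(q[:,2]>=lo)&(q[:,2]<lo+.01)]
  if len(k): print(lo.round(3),len(k),k.mean(0).round(4))
"
```

```text
clk 13.25 p [ 0.5051 -0.2728  0.3574] zaxis [ 0.0083 -0.0041 -1.    ] xaxis [ 1.0e+00 -4.0e-04  8.3e-03] F [ 0.72 -1.27  0.33] gap 0.0186 grip 48.9
turn [ 0.0041 -0.0083 -0.0004]
shift units [ 1.592 -7.836  0.227]
0.16 23 [ 0.5065 -0.2775  0.1661]
0.17 14 [ 0.5061 -0.2771  0.1758]
0.18 17 [ 0.5054 -0.2775  0.1847]
0.19 17 [ 0.5057 -0.2769  0.1954]
0.2 16 [ 0.5057 -0.2773  0.2043]
0.21 26 [ 0.5057 -0.2773  0.2147]
0.22 18 [ 0.505  -0.2772  0.2253]
0.23 16 [ 0.5052 -0.2773  0.2348]
0.24 13 [ 0.5051 -0.2772  0.2434]
0.25 64 [ 0.5092 -0.278   0.2567]
```

Wand lifted and hanging vertical (tip at about 158 mm). Carrying it to above the cup.

Request:
servo_tool(rows="12 0.1 -0.5 0 0 0 0; 12 0.2 -0.9 0 0 0 0; 12 0.2 -0.9 0 0 0 0; 12 0.2 -0.9 0 0 0 0; 12 0.2 -0.9 0 0 0 0; 12 0.2 -0.9 0 0 0 0; 12 0.2 -0.9 0 0 0 0; 12 0.2 -0.9 0 0 0 0")

```text
clock: 13.97
position: [0.5471, -0.0666, 0.3496]
tool_rot: [1.0, -0.0, -0.002, -0.0]
wrist_force: [-0.6, 0.7, -0.2]
finger_gap: 0.0189
grip_force: 48.9
```

Request:
servo_tool(rows="12 0.05 -0.6 0 0 0 0; 12 0 -0.2 0 0 0 0; 12 0 0 0 0 0 0; 12 0 0 0 0 0 0; 12 0 0 0 0 0 0; 12 0 0 0 0 0 0; 12 0 0 0 0 0 0")

```text
clock: 14.55
position: [0.5496, -0.0459, 0.3517]
tool_rot: [1.0, -0.002, -0.0, 0.0]
wrist_force: [-0.4, -0.3, -0.4]
finger_gap: 0.0188
grip_force: 48.9
```

```bash
cat > chk.py <<'E'
from h import *
import sys
st([.553,-.0378,.28])
zr=float(sys.argv[1]) # expected tip z
for n in('scene','top','wrist'):
  c=cap(n);save(c,sys.argv[2]+n+'.png');P=cloud(c);z=P[:,:,2];r=np.hypot(P[:,:,0]-.553,P[:,:,1]+.038)
  q=P[(r<.024)&(z>.0965)&(z<.106)]
  if len(q)>5: print(n,'collar',len(q),((q.min(0)+q.max(0))/2).round(4),np.ptp(q,axis=0).round(3))
  for nm,lo,hi in(('ball',zr+.001,zr+.013),('stemlo',zr+.015,zr+.047),('ring',zr+.05,zr+.06),('stem',zr+.063,zr+.093),('guard',zr+.093,zr+.104),('handle',zr+.106,zr+.145)):
    if hi<.103: continue
    k=P[(r<.045)&(z>max(lo,.103))&(z<hi)]
    if len(k)>3: print(n,nm,len(k),'mean',k.mean(0).round(4),'mid',((k.min(0)+k.max(0))/2).round(4),'ext',np.ptp(k,axis=0).round(3))
E
python3 chk.py .158 a_
```

```text
clk 14.55 p [ 0.5496 -0.0459  0.3517] zaxis [-3.e-04 -5.e-04 -1.e+00] xaxis [ 1.0e+00 -3.4e-03 -3.0e-04] F [-0.4  -0.28 -0.44] gap 0.0188 grip 48.9
turn [ 0.0005  0.0003 -0.0034]
shift units [ 0.113 -0.273  2.391]
scene collar 49 [ 0.5522 -0.0412  0.0987] [0.036 0.037 0.004]
scene ball 20 mean [ 0.5484 -0.0503  0.1639] mid [ 0.5475 -0.0495  0.1646] ext [0.013 0.009 0.011]
scene stemlo 43 mean [ 0.5472 -0.0505  0.1884] mid [ 0.5471 -0.0504  0.1881] ext [0.012 0.008 0.03 ]
scene ring 18 mean [ 0.5485 -0.0506  0.212 ] mid [ 0.5487 -0.051   0.2126] ext [0.009 0.01  0.009]
scene stem 52 mean [ 0.5508 -0.0523  0.2388] mid [ 0.5517 -0.0472  0.2361] ext [0.02  0.034 0.03 ]
scene guard 53 mean [ 0.5507 -0.0524  0.2548] mid [ 0.5468 -0.0502  0.2564] ext [0.03  0.027 0.011]
scene handle 192 mean [ 0.5542 -0.0524  0.2876] mid [ 0.5501 -0.0478  0.2833] ext [0.023 0.048 0.038]
wrist collar 344 [ 0.5535 -0.0368  0.1   ] [0.037 0.037 0.007]
wrist ball 91 mean [ 0.551  -0.0438  0.1644] mid [ 0.549  -0.0441  0.1651] ext [0.011 0.013 0.011]
wrist stemlo 93 mean [ 0.5515 -0.0439  0.1854] mid [ 0.5505 -0.0438  0.1851] ext [0.005 0.009 0.024]
wrist ring 131 mean [ 0.5522 -0.0441  0.2108] mid [ 0.552  -0.0442  0.2129] ext [0.007 0.015 0.009]
wrist stem 37 mean [ 0.5605 -0.045   0.2501] mid [ 0.5577 -0.045   0.2497] ext [0.011 0.029 0.003]
wrist guard 818 mean [ 0.5561 -0.0445  0.2542] mid [ 0.5519 -0.0446  0.2565] ext [0.024 0.031 0.011]
wrist handle 2106 mean [ 0.5578 -0.0446  0.2898] mid [ 0.5566 -0.0447  0.2835] ext [0.013 0.046 0.039]
```

View pics/a_wrist.png

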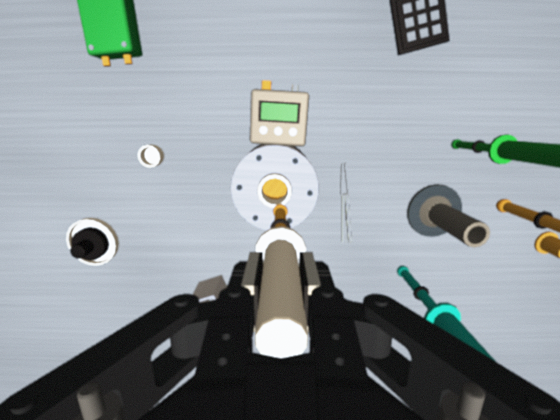

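Wrist view: wand held upright, tip (281,212) just in front of the open hole (275,187); cap in the dish (92,242). Next I measure the wand-to-collar offset laterally, in the scene and wrist views.

```bash
cat > lat.py <<'E'
from h import *
import sys
zr=float(sys.argv[1]); res={}
def rows_mid(P,m,lat,c,w):
    # per image row: midpoint of mask's extent, cast at the object's range -> lateral coordinate
    out=[]
    for v in np.unique(np.nonzero(m)[0]):
        u=np.nonzero(m[v])[0]
        if len(u)>=w: out.append(((P[v,u[0]]+P[v,u[-1]])/2)@lat)
    return np.median(out) if out else np.nan, len(out)
for n in('scene','wrist'):
  c=cap(n);P=cloud(c);z=P[:,:,2];r=np.hypot(P[:,:,0]-.553,P[:,:,1]+.038)
  lat=np.array(c['R'])[0].copy();lat[2]=0;lat/=np.linalg.norm(lat)
  m=(r<.024)&(z>.0965)&(z<.106);s=P[m]@lat
  col=(s.min()+s.max())/2
  print(n,'lat',lat.round(3),'collar %.4f w %.3f'%(col,np.ptp(s)))
  for nm,lo,hi in(('ball',zr+.002,zr+.012),('stemlo',zr+.016,zr+.046),('ring',zr+.051,zr+.059),('stem',zr+.064,zr+.09),('guard',zr+.094,zr+.1),('handle',zr+.104,zr+.115)):
    if lo<.108: continue
    a,k=rows_mid(P,(r<.03)&(z>lo)&(z<hi),lat,c,2)
    print('  ',nm,k,'offset from collar %.4f'%(a-col))
E
python3 lat.py .152; python3 -c "
from h import *
st()"
```

```text
scene lat [0.686 0.728 0.   ] collar 0.3482 w 0.035
   ball 3 offset from collar -0.0076
   stemlo 11 offset from collar -0.0073
   ring 4 offset from collar -0.0071
   stem 9 offset from collar -0.0069
   guard 6 offset from collar -0.0080
   handle 5 offset from collar -0.0078
wrist lat [-0.001 -1.     0.   ] collar 0.0368 w 0.037
   ball 11 offset from collar 0.0062
   stemlo 11 offset from collar 0.0062
   ring 10 offset from collar 0.0063
   stem 1 offset from collar 0.0063
   guard 14 offset from collar 0.0064
   handle 17 offset from collar 0.0064
clk 14.80 p [ 0.5498 -0.0443  0.3519] zaxis [ 1.e-04 -0.e+00 -1.e+00] xaxis [ 1.e+00 -8.e-04  1.e-04] F [ 0.24 -0.24 -0.17] gap 0.0192 grip 48.9
turn [ 0.     -0.0001 -0.0008]
```

Request:
servo_tool(rows="12 0.14 -0.21 0 0 0 0; 12 0 0 0.4 0 0 0; 12 0 0 0.4 0 0 0; 12 0 0 0.1 0 0 0; 12 0 0 0 0 0 0; 12 0 0 0 0 0 0; 12 0 0 0 0 0 0")

```text
clock: 15.38
position: [0.5541, -0.0377, 0.3249]
tool_rot: [1.0, -0.0, 0.0, 0.0]
wrist_force: [-0.1, 0.0, 0.1]
finger_gap: 0.0185
grip_force: 48.9
```

```bash
python3 lat.py .125; python3 -c "
from h import *
st()"; python3 lat.py .125
```

```text
scene lat [0.686 0.728 0.   ] collar 0.3483 w 0.035
   ball 3 offset from collar 0.0000
   stemlo 10 offset from collar 0.0002
   ring 4 offset from collar 0.0003
   stem 9 offset from collar 0.0004
   guard 6 offset from collar -0.0002
   handle 5 offset from collar 0.0006
wrist lat [-0. -1.  0.] collar 0.0371 w 0.036
   ball 10 offset from collar -0.0005
   stemlo 11 offset from collar -0.0004
   ring 10 offset from collar -0.0004
   stem 1 offset from collar -0.0003
   guard 10 offset from collar -0.0002
   handle 17 offset from collar -0.0002
clk 15.48 p [ 0.5543 -0.0377  0.3254] zaxis [ 1.1e-03 -1.0e-04 -1.0e+00] xaxis [ 1.0e+00 -4.0e-04  1.1e-03] F [-0.5  -0.44 -0.23] gap 0.0190 grip 48.9
turn [ 0.0001 -0.0011 -0.0004]
scene lat [0.686 0.728 0.   ] collar 0.3482 w 0.035
   ball 4 offset from collar 0.0014
   stemlo 10 offset from collar 0.0003
   ring 4 offset from collar 0.0004
   stem 9 offset from collar 0.0005
   guard 4 offset from collar 0.0004
   handle 5 offset from collar 0.0007
wrist lat [-0. -1.  0.] collar 0.0371 w 0.036
   ball 9 offset from collar -0.0004
   stemlo 11 offset from collar -0.0004
   ring 10 offset from collar -0.0003
   stem 1 offset from collar -0.0011
   guard 9 offset from collar -0.0002
   handle 16 offset from collar -0.0002
```

Wand centred over the hole within 0.5 mm. Lowering slowly to just above the final depth.

Request:
servo_tool(rows="12 0 0 0.3 0 0 0; 12 0 0 0.4 0 0 0; 12 0 0 0.4 0 0 0; 12 0 0 0.4 0 0 0; 12 0 0 0.4 0 0 0; 12 0 0 0.3 0 0 0; 12 0 0 0 0 0 0; 12 0 0 0 0 0 0")

```text
clock: 16.25
position: [0.5535, -0.0376, 0.2577]
tool_rot: [1.0, -0.0, -0.001, -0.0]
wrist_force: [1.4, -0.6, 0.5]
finger_gap: 0.0189
grip_force: 48.9
```

```bash
python3 -c "
from h import *
s=st()
zt=s['position'][2]-.1995; print('pred ring z',zt+.055)
for n in('scene','wrist'):
  c=cap(n);P=cloud(c);z=P[:,:,2];r=np.hypot(P[:,:,0]-.553,P[:,:,1]+.038);g=c['img'].astype(int)
  # guard disc top edge & bottom edge, collar top heights
  q=P[(r<.024)&(z>.0965)&(z<.106)];print(n,'collar z',np.median(q[:,2]))
  if n=='scene':
    u=int(np.median(np.nonzero((r<.012)&(z>.108)&(z<.14))[1]))
    for v in range(420):
      if r[v,u]<.03 and .085<z[v,u]<.2: print(v,g[v,u],g[v,u-1],P[v,u].round(4))
  else:
    q=P[(r<.024)&(z>zt+.09)&(z<zt+.103)];print('guard top z',np.percentile(q[:,2],[50,90]),'pred',zt+.1)
"; python3 lat.py .0585
```

```text
clk 16.25 p [ 0.5535 -0.0376  0.2577] zaxis [-2.2e-03  3.0e-04 -1.0e+00] xaxis [ 1.     -0.     -0.0022] F [ 1.43 -0.59  0.53] gap 0.0189 grip 48.9
turn [-0.0003  0.0022 -0.    ]
pred ring z 0.11322825187885116
scene collar z 0.09930371314517719
165 [61 60 57] [56 55 53] [ 0.5635 -0.0541  0.1963]
166 [58 56 51] [55 53 51] [ 0.5649 -0.0554  0.1945]
167 [60 59 55] [60 58 53] [ 0.5632 -0.0538  0.1904]
168 [71 67 60] [69 67 61] [ 0.5641 -0.0547  0.1882]
169 [106  94  84] [92 85 74] [ 0.5575 -0.0482  0.1803]
170 [108  97  83] [103  95  81] [ 0.5567 -0.0475  0.1768]
171 [108  99  85] [106  98  85] [ 0.5577 -0.0485  0.1746]
172 [107  96  83] [104  94  81] [ 0.557  -0.0478  0.1712]
173 [111 101  88] [104  94  80] [ 0.5567 -0.0475  0.168 ]
174 [109 100  86] [105  96  82] [ 0.5554 -0.0463  0.164 ]
175 [119 112  98] [115 110  97] [ 0.5537 -0.0446  0.1597]
176 [151 153 145] [150 154 145] [ 0.5549 -0.0459  0.1578]
177 [164 169 161] [161 164 157] [ 0.5593 -0.0502  0.1584]
178 [112 101  84] [110 101  86] [ 0.5609 -0.0518  0.1567]
179 [96 72 37] [91 70 51] [ 0.5603 -0.0512  0.1532]
180 [95 61 10] [8
[... 1019 characters left out ...]
99  87] [ 0.5638 -0.0551  0.0951]
200 [118 116 118] [117 116 122] [ 0.563  -0.0544  0.0912]
201 [128 135 155] [129 137 157] [ 0.5654 -0.0568  0.0903]
202 [131 140 161] [130 136 158] [ 0.5693 -0.0607  0.0908]
wrist collar z 0.10089762453275761
guard top z [0.16013725 0.16089873] pred 0.15822825187885117
scene lat [0.686 0.728 0.   ] collar 0.3482 w 0.035
   ring 4 offset from collar 0.0001
   stem 9 offset from collar 0.0002
   guard 4 offset from collar 0.0001
   handle 5 offset from collar 0.0003
wrist lat [ 0. -1.  0.] collar 0.0371 w 0.037
   ring 9 offset from collar -0.0008
   stem 1 offset from collar -0.0004
   guard 4 offset from collar -0.0002
   handle 18 offset from collar -0.0003
```

Request:
servo_tool(rows="12 0 0 0.15 0 0 0; 12 0 0 0.15 0 0 0; 12 0 0 0.15 0 0 0; 12 0 0 0 0 0 0; 12 0 0 0 0 0 0; 12 0 0 0 0 0 0")

```text
clock: 16.95
position: [0.5539, -0.0376, 0.2452]
tool_rot: [1.0, -0.0, -0.0, -0.0]
wrist_force: [-0.4, 0.0, -0.3]
finger_gap: 0.0187
grip_force: 48.9
```

```bash
cat > fin.py <<'E'
from h import *
s=st()
zs=[robot.read_state()['position']]
gd=[];ro=[]
for i in range(3):
  c=cap('wrist');P=cloud(c);z=P[:,:,2];r=np.hypot(P[:,:,0]-.553,P[:,:,1]+.038)
  q=P[(r<.024)&(z>.0965)&(z<.106)&(c['img'].min(2)>100)];k=P[(r<.024)&(z>.134)&(z<.152)&(c['img'].min(2)>100)]
  gd.append(np.median(k[:,2])-np.median(q[:,2])); zs.append(robot.read_state()['position'])
print('guard over rim (45 wanted) mm',np.array(gd)*1e3,'\nTCP',np.mean(zs,0).round(4))
save(c,'f.png',(200,140,360,300),4)
c=cap('scene');g=c['img'][:,:,:].astype(int);P=cloud(c)
m=(np.hypot(P[:,:,0]-.553,P[:,:,1]+.038)<.012)&(P[:,:,2]>.105)&(P[:,:,2]<.135)
u=int(np.median(np.nonzero(m)[1]))
for v in range(178,204): print(v,g[v,u-1:u+2].sum(0)//3,P[v,u].round(3))
E
python3 fin.py; python3 lat.py .045
```

```text
clk 16.95 p [ 0.5539 -0.0376  0.2452] zaxis [-3.e-04  1.e-04 -1.e+00] xaxis [ 1.e+00 -2.e-04 -3.e-04] F [-0.43  0.02 -0.3 ] gap 0.0187 grip 48.9
turn [-0.0001  0.0003 -0.0002]
guard over rim (45 wanted) mm [45.8844251  46.08531914 46.18214248] 
TCP [ 0.5541 -0.0376  0.2455]
178 [105  95  82] [ 0.555 -0.046  0.152]
179 [112 103  92] [ 0.556 -0.047  0.15 ]
180 [141 142 135] [ 0.556 -0.047  0.147]
181 [167 172 166] [ 0.559 -0.05   0.146]
182 [128 120 110] [ 0.562 -0.053  0.146]
183 [99 83 61] [ 0.563 -0.054  0.143]
184 [95 68 33] [ 0.553 -0.044  0.132]
185 [95 68 29] [ 0.554 -0.046  0.13 ]
186 [96 69 31] [ 0.552 -0.043  0.125]
187 [93 65 28] [ 0.554 -0.045  0.123]
188 [86 58 18] [ 0.552 -0.044  0.119]
189 [91 65 27] [ 0.553 -0.044  0.116]
190 [101  74  38] [ 0.553 -0.044  0.114]
191 [101  74  34] [ 0.551 -0.043  0.109]
192 [82 55 14] [ 0.554 -0.046  0.109]
193 [65 42 13] [ 0.552 -0.043  0.103]
194 [35 24 15] [ 0.555 -0.046  0.103]
195 [71 52 27] [ 0.555 -0.046  0.1  ]
196 [118 101  77] [ 0.551 -0.043  0.093]
197 [145 140 124] [ 0.56  -0.052  0.098]
198 [109 100  86] [ 0.565 -0.056  0.099]
199 [109 101  87] [ 0.562 -0.054  0.094]
200 [119 117 121] [ 0.564 -0.055  0.092]
201 [129 135 158] [ 0.567 -0.058  0.091]
202 [133 140 161] [ 0.571 -0.062  0.092]
203 [133 141 163] [ 0.573 -0.064  0.091]
scene lat [0.686 0.728 0.   ] collar 0.3483 w 0.035
   stem 8 offset from collar 0.0000
   guard 6 offset from collar -0.0001
   handle 5 offset from collar 0.0002
wrist lat [ 0. -1.  0.] collar 0.0376 w 0.037
   stem 1 offset from collar -0.0015
   guard 10 offset from collar -0.0007
   handle 17 offset from collar -0.0007
```

View pics/f.png

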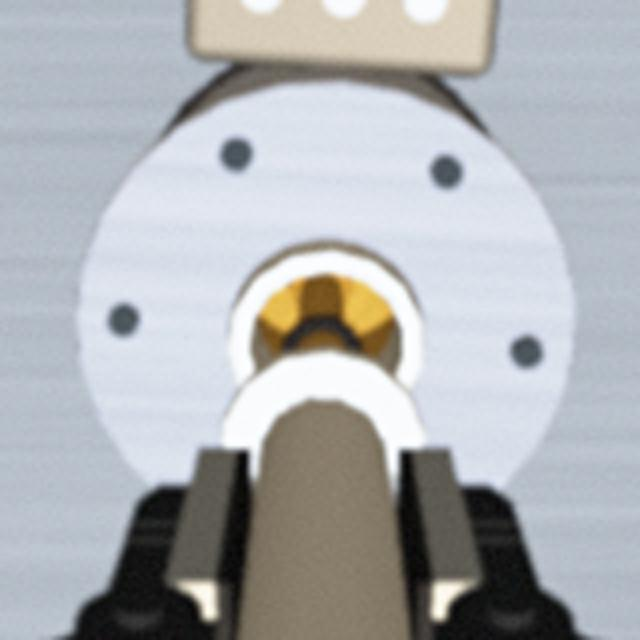

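Crop: ring (322,330) centred in the hole (326,335), with an even gap. The guard sits 46 mm above the rim, so the wand is about 1 mm high. One small trim, then hold.

Request:
servo_tool(rows="12 0.02 0.015 0.03 0 0 0; 12 0 0 0 0 0 0; 12 0 0 0 0 0 0; 12 0 0 0 0 0 0; 12 0 0 0 0 0 0")

```text
clock: 17.67
position: [0.5545, -0.0381, 0.2444]
tool_rot: [1.0, -0.0, -0.0, -0.0]
wrist_force: [-0.3, 1.2, -0.5]
finger_gap: 0.0189
grip_force: 48.9
```

```bash
python3 fin.py | head -4; python3 lat.py .045
```

```text
clk 17.67 p [ 0.5545 -0.0381  0.2444] zaxis [-1.e-04  0.e+00 -1.e+00] xaxis [ 1.e+00 -2.e-04 -1.e-04] F [-0.29  1.21 -0.45] gap 0.0189 grip 48.9
turn [-0.      0.0001 -0.0002]
guard over rim (45 wanted) mm [45.05602826 45.06808002 45.21304378] 
TCP [ 0.5546 -0.0381  0.2445]
scene lat [0.686 0.728 0.   ] collar 0.3482 w 0.035
   stem 8 offset from collar 0.0000
   guard 6 offset from collar 0.0000
   handle 5 offset from collar 0.0002
wrist lat [ 0. -1.  0.] collar 0.0372 w 0.037
   stem 1 offset from collar 0.0000
   guard 17 offset from collar 0.0002
   handle 17 offset from collar 0.0004
```

Level, centred and upright. Holding still for over two seconds.

Request:
servo_tool(rows="12 0 0 0 0 0 0; 12 0 0 0 0 0 0; 12 0 0 0 0 0 0; 12 0 0 0 0 0 0; 12 0 0 0 0 0 0; 12 0 0 0 0 0 0; 12 0 0 0 0 0 0; 12 0 0 0 0 0 0")

```text
clock: 18.63
position: [0.5546, -0.0381, 0.2445]
tool_rot: [1.0, -0.0, -0.0, -0.0]
wrist_force: [0.4, -0.3, -0.8]
finger_gap: 0.0188
grip_force: 48.9
```

Request:
servo_tool(rows="12 0 0 0 0 0 0; 12 0 0 0 0 0 0; 12 0 0 0 0 0 0; 12 0 0 0 0 0 0; 12 0 0 0 0 0 0; 12 0 0 0 0 0 0; 12 0 0 0 0 0 0; 12 0 0 0 0 0 0")

```text
clock: 19.3
position: [0.5546, -0.0381, 0.2445]
tool_rot: [1.0, -0.0, -0.0, -0.0]
wrist_force: [0.3, -0.1, -1.0]
finger_gap: 0.019
grip_force: 48.9
```

Request:
servo_tool(rows="12 0 0 0 0 0 0; 12 0 0 0 0 0 0; 12 0 0 0 0 0 0; 12 0 0 0 0 0 0; 12 0 0 0 0 0 0; 12 0 0 0 0 0 0; 12 0 0 0 0 0 0; 12 0 0 0 0 0 0")

```text
clock: 19.97
position: [0.5546, -0.0381, 0.2445]
tool_rot: [1.0, -0.0, -0.0, -0.0]
wrist_force: [0.1, -0.0, -1.0]
finger_gap: 0.0188
grip_force: 48.9
```

Request:
servo_tool(rows="12 0 0 0 0 0 0; 12 0 0 0 0 0 0; 12 0 0 0 0 0 0; 12 0 0 0 0 0 0; 12 0 0 0 0 0 0; 12 0 0 0 0 0 0; 12 0 0 0 0 0 0; 12 0 0 0 0 0 0")

```text
clock: 20.63
position: [0.5546, -0.0381, 0.2445]
tool_rot: [1.0, -0.0, -0.0, -0.0]
wrist_force: [0.4, -0.2, -0.6]
finger_gap: 0.0186
grip_force: 48.9
```

```bash
python3 -c "
from h import *
st(); print(job.hand_in())"
```

```text
clk 20.63 p [ 0.5546 -0.0381  0.2445] zaxis [-0.  0. -1.] xaxis [ 1.e+00 -1.e-04 -0.e+00] F [ 0.41 -0.21 -0.63] gap 0.0186 grip 48.9
turn [-0.      0.     -0.0001]
the job is handed in; nothing more can be done
None
```

The job is handed in at 20.6 s: the cap lies flat, knob up, in the dish, and the arm still holds the wand upright and centred in the guide hole, ring level with the rim, after holding it still for over two seconds.

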